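# Swing the bench magnifier over the loaded nest

### The job

Someone wants to inspect the crimped terminal: take the magnifier by its grip and swing it round until the lens is centred over the nest that holds the brass terminal, not over the empty nest, then let go so that it stays there. Leave the lamp arm where it is.

Things in the scene. Friction and masses are not known exactly. Their poses are not given: they have to be found in the camera images.
- grip (a point): upright round black grip on the magnifier's level arm, 20 mm thick, 60 mm tall; this point: on its axis, 30 mm below its top, 30 mm above the arm (16 mm wide) it stands on, 196 mm above the table. The arm turns level about an upright steel post 150 mm from the grip, with stiff friction; 5 to 8 N at the grip move it, and it stays where left. Post and base plate are fixed
- lens (a point): centre of the magnifier's round lens, 160 mm above the table, in a dark ring 100 mm across and 16 mm thick at the end of the arm: in line with post and grip, 232 mm from the post's axis, 82 mm beyond the grip. The arm points roughly at the robot at first and can turn far enough to either side; nothing on the base plate is in its way
- terminal (a point): middle of the brass terminal held between the jaws of the loaded nest, 48 mm above the table. The nest, an aluminium block 50 x 60 mm and 53 mm high over the table, is fixed on the black base plate left or right of the post; the lens's path passes within 10 mm of its middle in plan. A nest just like it but empty stands on the other side
- lamp_head (a point): middle of the lamp's head, a white bar 50 x 130 mm, 160 mm above the table, at the end of another swing arm (with a grip of the same kind) on a separate round-footed stand to the robot's left: a bystander, to be left alone

How it is judged:
By the outcome, as a careful person would: the job done as asked, in the order asked, and still so for the second after the job is handed in, with the robot touching nothing.
It also fails if it takes over 37 s, if anything falls off the work surface, if the arm or the gripper's body presses on something with over 40 N, if the wrist force passes 120 N, or if a joint passes its speed limit or range.

### The arm

A 6-joint arm with a two-finger parallel gripper is mounted at the origin on the work surface. World frame = base frame: x ahead of the robot, y to its left, z up, the work surface at z = 0. Lengths are in m, angles in rad, forces in N, time in s.
With the tool pointing down it reaches from about 0.25 to 0.775 m from the base axis. Payload 8.9 kg.
Tool frame: the origin (TCP) lies midway between the tips of the shut fingers; the grasp point (between the pads) lies 19 mm behind it; z points along the fingers, y is the line along which they close (so a half turn about z gives the same grasp; the last joint's range is limited). The gripper opens to 85 mm and grips with 20 to 120 N. Pads are 22 mm wide; open, the fingers measure 114 mm over their backs; the gripper's body (76 mm by 85 mm) begins 54 mm behind the grasp point. The pads swing forward as they close: fully open they stand 13 mm farther back than shut.
Start: joints at [0.98, 0.291, -0.153, 1.127, 0, 1.431], TCP at [0.229, 0.472, 0.231] pointing down, gripper open.
Joint ranges: [-2.52, 2.52], [-0.91, 1.74], [-1.3, 1.37], [-1.96, 2.02], [-1.52, 1.47], [-3.14, 3.14]. Speed limits (rad/s): [2.22, 2.22, 2.79, 3.14, 3.14, 3.14].

### API

Orientations are given as a unit quaternion [x, y, z, w].
In Python, from bench import telemetry, camera, camera_model, arm, silhouettes gives the robot as it stands. The module is installed in compiled form; this text tells all that it offers.
- The arm moves only by the shell command python3 -m creep 'ROWS' [OPENING] [FORCE]. ROWS is JSON, a list that holds one entry, the list of rows, each a list of 6 numbers: the shift along the tool's x, y, z as a fraction of full scale, then the turn, a rotation vector about the tool's x, y, z as a fraction of full scale. A call has exactly 5 rows; each row is the pose to reach, as a shift and turn from the pose commanded when the call began, along the tool's axes at that moment, turning the shorter way round; what a row does not reach only later rows make up. Full scale, the value 1, is 12 cm for a shift and 180 degrees for a turn. A row lasts 1/12 s, in which the tool goes at most 41.7 mm and 7.16 degrees, less where a joint would pass 70% of its speed; a pose out of reach is approached as far as the arm can. A call with a number of a shift or a turn outside -1 to 1 is refused whole. A call with a gripper value outside its range is refused whole. OPENING is the closure, from -1 (fully open) to 1 (shut), so that 0 is half open, set as the call begins (- or left out, the last holds). The fingers move at their own pace and stop on an object; FORCE is the grip in N (left out, the last holds). Time passes only in rows, so rows that repeat a pose let the fingers close, or fill a call up. It gives the time, the measured TCP pose, the force, the opening and the grip force at its end, in the units of the state.
- telemetry.observe(): the state, without advancing time (a new reading comes with each control period).
- camera(name): name is "side" or "top"; returns the picture (480x640x3 uint8, red, green, blue); there is no depth.
- camera_model(name): a dict with "vfov" (degrees; the focal length in pixels is half the picture's height over the tangent of half this angle, whatever the lens; pixels are square), "cx", "cy" (the principal point, pixels), "k1" (the pictures are not rectified: a ray, as slopes to the right and down, at radius r is drawn at 1 + k1 r^2 times it, then the intrinsics apply), "position" and "orientation" of the camera in the world. Camera axes: x right, y down, z forward; pixel columns grow to the right and rows downward; lengths in m; the calibration is good to about 2 mm. A picture is of the moment at which its call begins. camera_model takes no time and is no camera call.
- arm.finish_job(): hands the job in; it is judged then, once.
Trained networks look in the newest picture that a camera, given by its name, has taken for a name from the list of things; names that differ only in an ending like _2 or _b are one class to them, and where a whole thing is asked for, a point or a joint stands for the part that bears it (a point fixed in the world has none). Each returns a list of dicts, best first, with "confidence" (0 to 1); they miss things now and then, are a little off and sometimes report something else, mostly with a low value. They report only what shows in the picture. A call takes as long as a camera call.
- silhouettes(camera, label): "mask" (480x640 bool, what is visible of it) and "box" ([left, top, right, bottom] in pixels, round what is visible of it).
The state is a dict: "t": time; "joint_positions": joint angles; "joint_velocities": joint speeds; "effort": joint torques, N m; "position": TCP position; "tool_rot": TCP orientation; "force": force on the tool from outside, world axes, zero at the start; "wrist_torque": the same for the moment, N m; "finger_gap": finger opening in m; "gripper_force": force on a finger pad.
Only numpy, scipy, OpenCV 4.12 (cv2) and the standard library are available. Lean on these libraries where they do the work, as an engineer would, in place of code of your own. Each camera call takes 0.05 s, during which the arm holds its last target. There are 200 camera calls.

## Working session

There is one attempt and no reset: what is moved stays moved. The work goes in short steps, Python scripts to look and compute and a shell command to move; the robot and the scene stay as the last step left them, time stands still between calls to the robot, and variables do not carry over. Pictures are saved under pics/ and viewed, at most 10 in all, crops included, and the job is handed in when it is done.

```bash
mkdir -p pics
cat > h.py <<'E'
import numpy as np,cv2
from scipy.spatial.transform import Rotation as R
from bench import telemetry,camera,camera_model,arm,silhouettes
def ray(name,uv):
    m=camera_model(name);f=240/np.tan(np.radians(m['vfov'])/2)
    K=np.array([[f,0,m['cx']],[0,f,m['cy']],[0,0,1]])
    p=cv2.undistortPoints(np.array([[uv]],float),K,np.array([m['k1'],0,0,0.]))[0,0]
    o=m['orientation']
    Rm=R.from_quat(o).as_matrix() if np.size(o)==4 else np.array(o)
    return np.array(m['position']),Rm@np.array([p[0],p[1],1])
def at(name,uv,z):
    o,d=ray(name,uv);return o+d*(z-o[2])/d[2]
def save(name,fn):
    im=camera(name);cv2.imwrite('pics/'+fn,im[:,:,::-1]);return im
E
python3 - <<'E'
from h import *
for n in('top','side'):
    save(n,n+'1.png');print(n,camera_model(n))
    for l,z in(('grip',.196),('lens',.16),('terminal',.048),('lamp_head',.16)):
        for s in silhouettes(n,l)[:3]:
            ys,xs=np.nonzero(s['mask']);c=(xs.mean(),ys.mean())
            print(l,round(s['confidence'],2),np.round(s['box']),np.round(c,1),at(n,c,z).round(3))
print(telemetry.observe())
E
```

```text
top {'vfov': 50.411473501998934, 'cx': 322.7686191679209, 'cy': 237.85602288464935, 'k1': -0.06691462967807464, 'position': array([0.40591053, 0.14122702, 1.07899594]), 'orientation': array([ 0.70688803, -0.705483  ,  0.03364415, -0.03835525])}
grip 0.95 [406. 159. 465. 323.] [432.8 264.6] [ 0.45  -0.044  0.196]
lens 0.94 [411. 159. 465. 324.] [432.7 264.5] [ 0.452 -0.051  0.16 ]
terminal 0.6 [284. 144. 321. 178.] [301.2 159.8] [0.674 0.193 0.048]
lamp_head 0.82 [123. 118. 195. 248.] [153.8 202.7] [0.565 0.459 0.16 ]
side {'vfov': 43.05428098324349, 'cx': 306.8143664346992, 'cy': 243.9943673471539, 'k1': 0.02833744702023739, 'position': array([0.03161634, 1.23735828, 0.9158041 ]), 'orientation': array([-0.16290878,  0.8611448 , -0.47046968,  0.10270663])}
lens 0.91 [280. 186. 359. 216.] [319.6 202. ] [ 0.543 -0.057  0.16 ]
terminal 0.9 [220. 271. 250. 298.] [232.6 285.7] [0.663 0.215 0.048]
lamp_head 0.57 [137. 290. 259. 351.] [210.6 318.5] [0.571 0.458 0.16 ]
{'t': 0.5, 'joint_positions': array([ 9.79703133e-01,  2.90717609e-01, -1.53411358e-01,  1.12672510e+00,
       -2.69529772e-05,  1.43149363e+00]), 'joint_velocities': array([ 0.00012127, -0.001241  ,  0.00066891,  0.00038356,  0.00096758,
        0.00070314]), 'effort': array([-3.55123339e-04, -5.36657846e+01,  3.31439209e+01,  3.09668278e-03,
       -1.73523663e-04, -4.13382224e-06]), 'position': array([0.22919699, 0.4723048 , 0.23129171]), 'tool_rot': array([ 2.23978957e-01,  9.74593980e-01, -3.17778665e-05,  2.27773563e-06]), 'force': array([ 0.57495307,  0.0179959 , -1.00320546]), 'wrist_torque': array([-0.0155227 ,  0.04416893, -0.0052768 ]), 'gripper_force': 0.0, 'finger_gap': 0.08569053979294068}
```

View pics/top1.png

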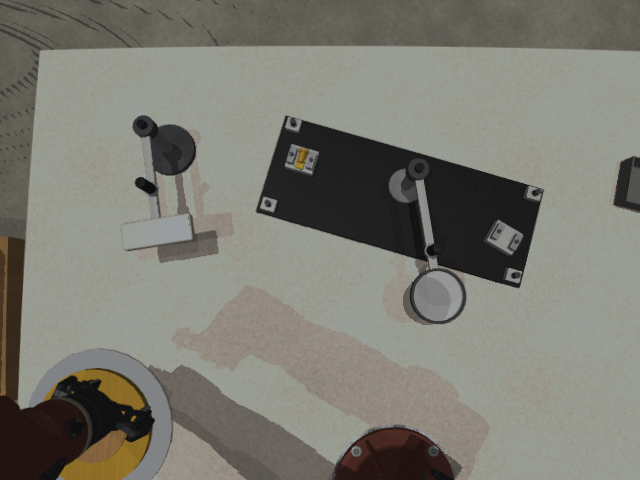

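View pics/side1.png

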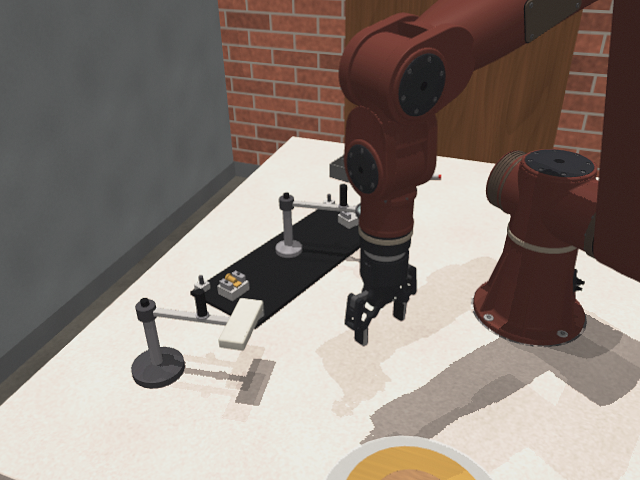

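The top view shows the terminal in the left nest at about (302,158). The empty nest is at (504,237), the lens at (438,296), the grip top at about (433,248), and the post cap at (418,169) with its foot at (402,186).

Run:
```python
from h import *
im=cv2.imread('pics/top1.png')
c=im[140:332,275:531];cv2.imwrite('pics/c1.png',cv2.resize(c,(768,576),interpolation=cv2.INTER_CUBIC))
L=at('top',(438,296),.16);print('lens',L)
for z in(.226,.196):print('grip',z,at('top',(433,248),z))
print('postfoot',at('top',(402,186),.01))
for z in(.2,.22,.24): print('cap',z,at('top',(418,169),z))
for uv in((302,158),(301,160)):print('term',at('top',uv,.05))
print('empty',at('top',(504,237),.053))
```

```text
lens [ 0.39522245 -0.05972712  0.16      ]
grip 0.226 [ 0.47626376 -0.03834195  0.226     ]
grip 0.196 [ 0.47873809 -0.04465742  0.196     ]
postfoot [ 0.62661218 -0.0202132   0.01      ]
cap 0.2 [ 0.61794667 -0.02026094  0.2       ]
cap 0.22 [ 0.61312217 -0.01658656  0.22      ]
cap 0.24 [ 0.60829766 -0.01291219  0.24      ]
term [0.67685147 0.19150603 0.05      ]
term [0.67261929 0.19354113 0.05      ]
empty [ 0.51314505 -0.22076047  0.053     ]
```

View pics/c1.png

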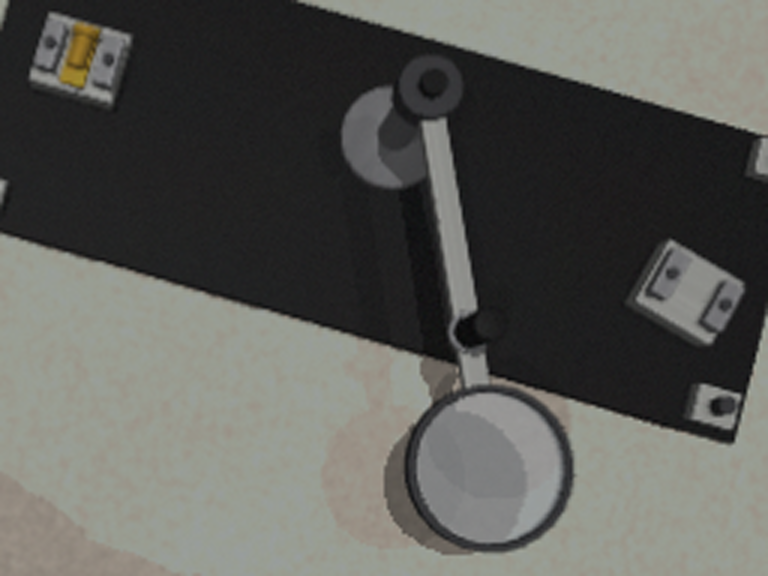

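Refined pixels from the crop: lens (438.3,296), grip foot (430.7,250.5), grip top (437.3,249), post foot (406.3,185.7), terminal (302.3,158).

Run:
```python
from h import *
L=at('top',(438.3,296),.16);P=at('top',(406.3,185.7),.012)
print('L',L,'P',P,np.linalg.norm((L-P)[:2]))
print('gtop',at('top',(437.3,249),.226),'gfoot',at('top',(430.7,250.5),.166))
for z in(.19,.2,.21,.22): print(z,at('top',(419.3,168),z))
T=at('top',(302.3,158),.05);print('T',T,'side',at('side',(233.5,282.5),.05))
for Q in(P,):
  u=(L-Q)[:2];u/=np.linalg.norm(u);v=(T-Q)[:2]
  print('G150',Q[:2]+.15*u,'G from L',L[:2]-.082*u,'dT',np.linalg.norm(v))
  a=np.arctan2(u[1],u[0]);b=np.arctan2(v[1],v[0]);print(np.degrees([a,b]))
  print('Gtarget',Q[:2]+.15*v/np.linalg.norm(v))
s=telemetry.observe();print(R.from_quat(s['tool_rot']).as_matrix().round(3))
```

```text
L [ 0.39522186 -0.06026885  0.16      ] P [ 0.62687829 -0.02909703  0.012     ] 0.2337442647596353
gtop [ 0.47458576 -0.04557535  0.226     ] gfoot [ 0.47669683 -0.04673062  0.166     ]
0.19 [ 0.62218977 -0.02445957  0.19      ]
0.2 [ 0.61975692 -0.02259582  0.2       ]
0.21 [ 0.61732407 -0.02073207  0.21      ]
0.22 [ 0.61489122 -0.01886832  0.22      ]
T [0.6768513  0.19088594 0.05      ] side [0.66619014 0.20518054 0.05      ]
G150 [ 0.47821811 -0.04910083] G from L [ 0.47648942 -0.04933344] dT 0.22558770541654075
[-172.33628244   77.20146008]
Gtarget [0.66010683 0.11717622]
[[-0.9    0.437 -0.   ]
 [ 0.437  0.9   -0.   ]
 [-0.    -0.    -1.   ]]
```

```bash
python3 -m creep '[[[-0.15,-0.12,-0.08,0,0,0],[-0.34,-0.27,-0.16,0,0,0],[-0.54,-0.43,-0.25,0,0,0],[-0.74,-0.59,-0.25,0,0,0],[-0.93,-0.75,-0.25,0,0,0]]]' -1 60
python3 -m creep '[[[-0.19,-0.15,0,0,0,0],[-0.37,-0.3,0,0,0,0],[-0.56,-0.45,0,0,0,0],[-0.75,-0.6,0,0,0,0],[-0.93,-0.75,0,0,0,0]]]'
python3 -m creep '[[[-0.19,-0.15,0,0,0,0],[-0.37,-0.3,0,0,0,0],[-0.56,-0.45,0,0,0,0],[-0.75,-0.6,0,0,0,0],[-0.93,-0.75,0,0,0,0]]]'
python3 -m creep '[[[-0.19,-0.15,0,0,0,-0.037],[-0.38,-0.3,0,0,0,-0.074],[-0.57,-0.45,0,0,0,-0.111],[-0.75,-0.6,0,0,0,-0.149],[-0.93,-0.75,0,0,0,-0.187]]]'
python3 -m creep '[[[0,0,0,0,0,0],[0,0,0,0,0,0],[0,0,0,0,0,0],[0,0,0,0,0,0],[0,0,0,0,0,0]]]'
```

```text
t: 0.92
position: [0.291, 0.3417, 0.2619]
tool_rot: [0.224, 0.975, 0.001, 0.001]
force: [1.2, 0.2, -0.3]
finger_gap: 0.0853
gripper_force: 0.0
t: 1.33
position: [0.3519, 0.2116, 0.2615]
tool_rot: [0.224, 0.975, 0.0, 0.0]
force: [0.6, -0.1, -0.2]
finger_gap: 0.0856
gripper_force: 0.0
t: 1.75
position: [0.4131, 0.0818, 0.2615]
tool_rot: [0.224, 0.975, 0.0, 0.0]
force: [0.3, 1.2, 0.3]
finger_gap: 0.0854
gripper_force: 0.0
t: 2.17
position: [0.4741, -0.0479, 0.2614]
tool_rot: [-0.071, 0.998, -0.0, 0.0]
force: [1.1, 0.7, -0.5]
finger_gap: 0.0852
gripper_force: 0.0
t: 2.58
position: [0.4733, -0.0456, 0.2614]
tool_rot: [-0.068, 0.998, 0.0, 0.0]
force: [-0.6, -0.1, 0.0]
finger_gap: 0.0856
gripper_force: 0.0
```

```bash
python3 -m creep '[[[-0.02,-0.01,0.15,0,0,0],[-0.02,-0.01,0.3,0,0,0],[-0.02,-0.01,0.45,0,0,0],[-0.02,-0.01,0.6,0,0,0],[-0.02,-0.01,0.7,0,0,0]]]'
python3 -m creep '[[[0,0,0,0,0,0],[0,0,0,0,0,0],[0,0,0,0,0,0],[0,0,0,0,0,0],[0,0,0,0,0,0]]]' 1 40
python3 -m creep '[[[0,0,0,0,0,0],[0,0,0,0,0,0],[0,0,0,0,0,0],[0,0,0,0,0,0],[0,0,0,0,0,0]]]'
python3 - <<'E'
from h import *
save('side','s2.png')
E
```

```text
t: 3.0
position: [0.4754, -0.0464, 0.176]
tool_rot: [-0.068, 0.998, 0.0, -0.001]
force: [-0.1, -1.4, 0.2]
finger_gap: 0.0857
gripper_force: 0.0
t: 3.42
position: [0.4767, -0.0473, 0.1782]
tool_rot: [-0.068, 0.998, -0.0, 0.001]
force: [0.1, -0.3, 0.0]
finger_gap: 0.0255
gripper_force: 0.0
t: 3.83
position: [0.4767, -0.0475, 0.1782]
tool_rot: [-0.068, 0.998, -0.0, 0.001]
force: [-1.0, 0.4, 5.4]
finger_gap: 0.019
gripper_force: 38.8
```

View pics/s2.png

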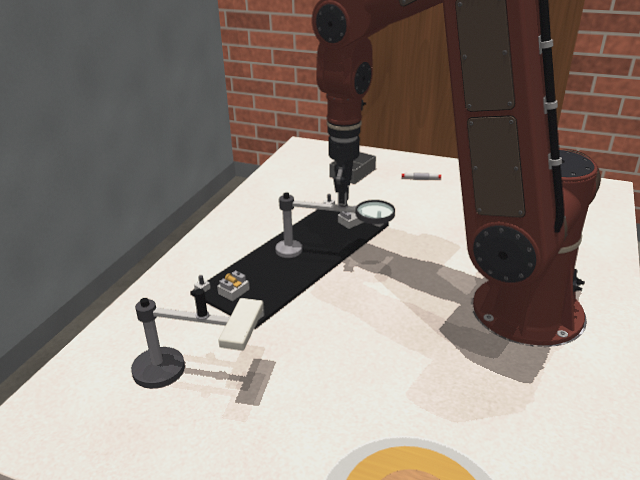

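The gripper has closed on the grip: gap 19 mm, 39 N, with the lens at (375,211) undisturbed. Next I swing it along the arc.

```bash
python3 -m creep '[[[-0.004,0.096,0,0,0,0.025],[-0.015,0.192,0,0,0,0.049],[-0.033,0.287,0,0,0,0.074],[-0.059,0.38,0,0,0,0.098],[-0.092,0.47,0,0,0,0.123]]]'
python3 -m creep '[[[-0.004,0.096,0,0,0,0.025],[-0.015,0.192,0,0,0,0.049],[-0.033,0.287,0,0,0,0.074],[-0.059,0.38,0,0,0,0.098],[-0.092,0.47,0,0,0,0.123]]]'
```

```text
t: 4.3
position: [0.4795, 0.0095, 0.1782]
tool_rot: [0.127, 0.992, -0.001, 0.0]
force: [-1.7, -5.7, 6.0]
finger_gap: 0.0192
gripper_force: 39.2
t: 4.72
position: [0.5039, 0.0618, 0.1782]
tool_rot: [0.315, 0.949, -0.001, 0.0]
force: [-3.9, -4.9, 7.4]
finger_gap: 0.0194
gripper_force: 39.5
```

Forces are low, so I continue.

```bash
python3 -m creep '[[[-0.004,0.096,0,0,0,0.025],[-0.015,0.192,0,0,0,0.049],[-0.033,0.287,0,0,0,0.074],[-0.059,0.38,0,0,0,0.098],[-0.092,0.47,0,0,0,0.123]]]'
python3 -m creep '[[[-0.004,0.096,0,0,0,0.025],[-0.015,0.192,0,0,0,0.049],[-0.033,0.287,0,0,0,0.074],[-0.059,0.38,0,0,0,0.098],[-0.092,0.47,0,0,0,0.123]]]'
python3 -m creep '[[[-0.004,0.096,0,0,0,0.025],[-0.015,0.192,0,0,0,0.049],[-0.033,0.287,0,0,0,0.074],[-0.059,0.38,0,0,0,0.098],[-0.092,0.47,0,0,0,0.123]]]'
python3 -m creep '[[[0,0,0,0,0,0],[0,0,0,0,0,0],[0,0,0,0,0,0],[0,0,0,0,0,0],[0,0,0,0,0,0]]]'
python3 - <<'E'
from h import *
im=save('top','t3.png');c=im[60:260,200:460,::-1];cv2.imwrite('pics/c3.png',cv2.resize(c,(780,600),interpolation=cv2.INTER_CUBIC))
E
```

```text
t: 5.13
position: [0.5461, 0.101, 0.1782]
tool_rot: [0.491, 0.871, -0.0, -0.0]
force: [-6.4, -1.9, 9.5]
finger_gap: 0.0189
gripper_force: 39.5
t: 5.55
position: [0.5999, 0.1215, 0.1782]
tool_rot: [0.649, 0.761, -0.0, -0.001]
force: [-6.4, 0.6, 9.2]
finger_gap: 0.0193
gripper_force: 39.5
t: 5.97
position: [0.6576, 0.1201, 0.1783]
tool_rot: [0.783, 0.622, 0.0, -0.001]
force: [-5.4, 3.9, 7.2]
finger_gap: 0.0187
gripper_force: 39.4
t: 6.38
position: [0.6595, 0.1196, 0.1783]
tool_rot: [0.782, 0.623, 0.002, 0.0]
force: [5.0, 4.3, 0.6]
finger_gap: 0.0187
gripper_force: 39.5
```

View pics/c3.png

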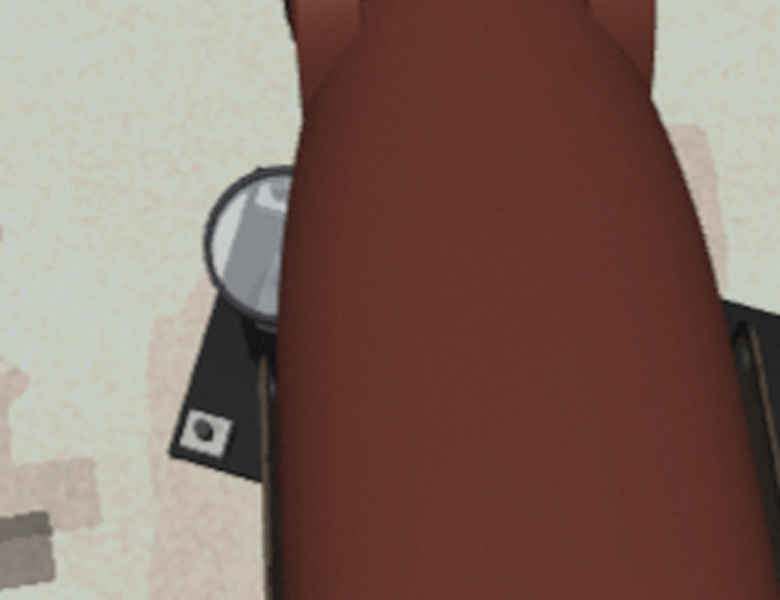

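Released view is needed, since the arm hides the lens. I'll open, lift and retreat to the right.

```bash
python3 -m creep '[[[0,0,0,0,0,0],[0,0,0,0,0,0],[0,0,0,0,0,0],[0,0,0,0,0,0],[0,0,0,0,0,0]]]' -1
python3 -m creep '[[[0,0,0,0,0,0],[0,0,0,0,0,0],[0,0,0,0,0,0],[0,0,-0.1,0,0,0],[0,0,-0.25,0,0,0]]]'
python3 -m creep '[[[0,0,-0.2,0,0,0],[0,0,-0.4,0,0,0],[0,0,-0.6,0,0,0],[0,0,-0.8,0,0,0],[0,0,-0.9,0,0,0]]]'
python3 -m creep '[[[-0.2,-0.1,0,0,0,0],[-0.4,-0.2,0,0,0,0],[-0.6,-0.3,0,0,0,0],[-0.8,-0.4,0,0,0,0],[-1,-0.5,0,0,0,0]]]'
python3 -m creep '[[[-0.2,-0.1,0,0,0,0],[-0.4,-0.2,0,0,0,0],[-0.6,-0.3,0,0,0,0],[-0.8,-0.4,0,0,0,0],[-1,-0.5,0,0,0,0]]]'
python3 -m creep '[[[-0.2,-0.1,0,0,0,0],[-0.4,-0.2,0,0,0,0],[-0.6,-0.3,0,0,0,0],[-0.8,-0.4,0,0,0,0],[-1,-0.5,0,0,0,0]]]'
python3 - <<'E'
from h import *
im=save('top','t4.png');c=im[60:260,200:460,::-1];cv2.imwrite('pics/c4.png',cv2.resize(c,(780,600),interpolation=cv2.INTER_CUBIC))
E
```

```text
t: 6.85
position: [0.6578, 0.1187, 0.1772]
tool_rot: [0.782, 0.623, -0.0, -0.0]
force: [0.0, 0.1, 0.1]
finger_gap: 0.0782
gripper_force: 0.0
t: 7.27
position: [0.6568, 0.1187, 0.2058]
tool_rot: [0.782, 0.623, -0.002, -0.001]
force: [0.8, -0.3, 0.8]
finger_gap: 0.0851
gripper_force: 0.0
t: 7.68
position: [0.6586, 0.1188, 0.3186]
tool_rot: [0.782, 0.623, 0.001, 0.001]
force: [1.4, 0.6, 0.7]
finger_gap: 0.0857
gripper_force: 0.0
t: 8.1
position: [0.5717, 0.0145, 0.3153]
tool_rot: [0.782, 0.623, 0.0, 0.0]
force: [0.6, 0.2, 0.6]
finger_gap: 0.0856
gripper_force: 0.0
t: 8.52
position: [0.4863, -0.0891, 0.3155]
tool_rot: [0.782, 0.623, 0.0, 0.0]
force: [0.8, -1.4, 0.7]
finger_gap: 0.0853
gripper_force: 0.0
t: 8.93
position: [0.401, -0.1926, 0.3155]
tool_rot: [0.782, 0.623, 0.0, 0.0]
force: [1.5, -0.6, -0.5]
finger_gap: 0.0855
gripper_force: 0.0
```

View pics/c4.png

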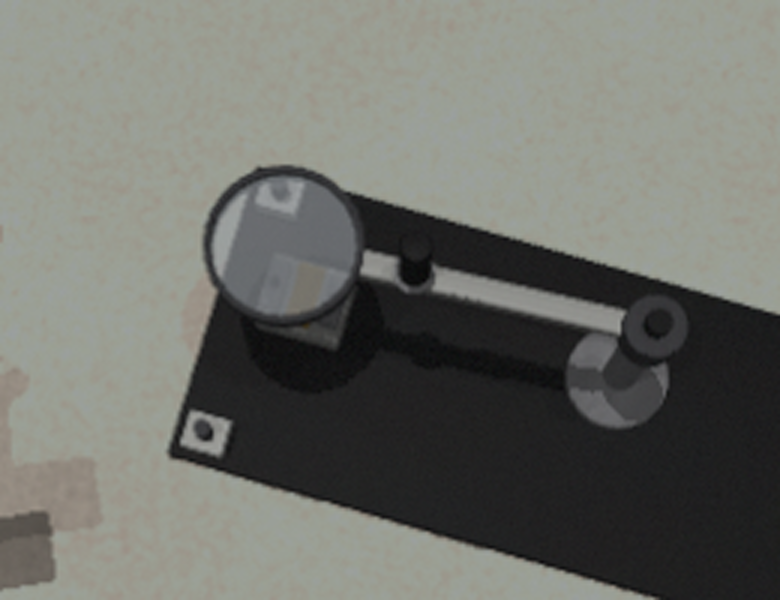

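The ring is centred at crop (284,245), which is image (294.7,141.7). The loaded nest is under it at about (302,158), and the offset is the expected parallax.

Run:
```python
from h import *
L=at('top',(294.7,141.7),.16);T=at('top',(302.3,158),.05);P=np.array([.6275,-.028])
L0=at('top',(438.3,296),.16)
print(L,T,L-T,np.linalg.norm(L[:2]-P),np.linalg.norm(L0[:2]-P),[np.degrees(np.arctan2(*(q[:2]-P)[::-1])) for q in(L,T)])
im=camera('side');c=im[180:320,170:350,::-1];cv2.imwrite('pics/s4.png',cv2.resize(c,(720,560),interpolation=cv2.INTER_CUBIC))
for l,z in(('lens',.16),('terminal',.048)):
  for s in silhouettes('side',l)[:2]:print(l,s['confidence'],s['box'])
```

```text
[0.67886197 0.19989473 0.16      ] [0.6768513  0.19088594 0.05      ] [0.00201067 0.00900879 0.11      ] 0.23361091823625568 0.23450887497445463 [np.float64(77.29912058248605), np.float64(77.29421596147206)]
lens 0.79 [203.8, 190.4, 291.8, 256.9]
terminal 0.76 [217.6, 272.9, 250.4, 300.4]
```

View pics/s4.png

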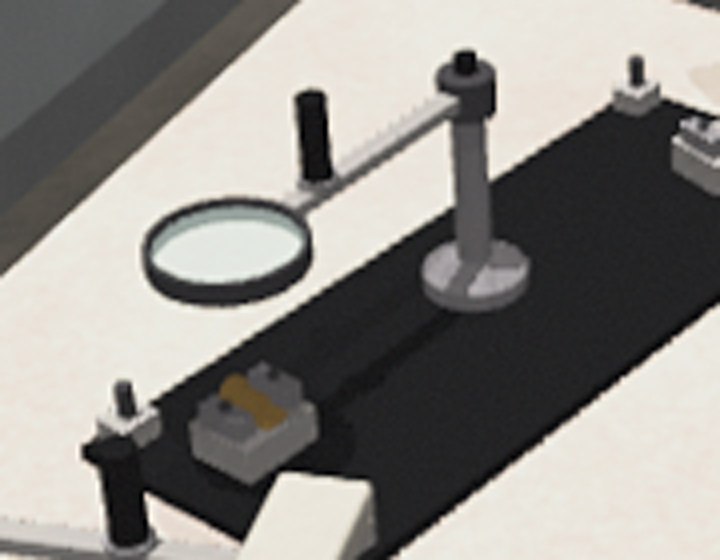

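Angles agree (77.30° against 77.29°). The remaining offset of about 9 mm is radial and fixed by the arm's length. The lamp has not moved and the robot is clear.

```bash
python3 -c "
from h import *
print(at('side',(227,242.5),.16),at('side',(233,280.2),.05)); print(arm.finish_job())"
```

```text
[0.67493993 0.20040241 0.16      ] [0.67183801 0.19714195 0.05      ]
the job is handed in; nothing more can be done
None
```

I swung the magnifier by its grip until the lens was over the nest with the brass terminal, let go and handed the job in; the lens measures within about 10 mm of the terminal's middle, nearly all of it along the magnifier arm and so not something swinging can correct, and the lamp was left alone.

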